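# Slide the study cast to the focus stop

## Task

Bring the plaster study cast into focus for its photograph: with your fingertips press the thumb plate in the middle of the carriage right down to free the brake, keep it pressed while you push the carriage along the rail until it rests against the stop clamp with the white line, then let the plate spring up again so that the brake holds. Never make the carriage move with its brake on, and go gently, so that the cast, which you must not touch, stays where it sits on the carriage. Leave the tray, tucker, case and pen cup where they are.

Things in the scene. Friction and masses are not known exactly. Their poses are not given: they have to be found in the camera images.
- rail: Aluminium photo bench fixed to the counter: T-slot rail 642 mm long, 60 mm wide, top 30 mm high, a black camera on its end to the robot's right. Origin: on the counter, on the centre line; x along the rail towards the camera (the way to push), y across, z up. Rail from x = -261 to +381 mm, lens front x = 250 mm; the camera is up to 118 mm wide and 126 mm above the counter.
- press_top (a point): Top middle of the steel thumb plate (moves with it); axes as the rail's. Plate 55 mm along the rail, 44 across; ridges 5 mm thick, 6 mm high at its front and rear edges leave 45 mm clear; sides open. Top 50 mm above the counter when up, 45 pressed; carriage around it 44. Cast's rear edge is 40 mm or more ahead, carriage front 112 mm ahead, its rear 62 mm behind.
- press (a joint): How far the thumb plate is pressed down (m): 0 up, 0.005 right down on a hard end. Spring: about 6 N starts it moving, about 9 N holds it right down; it springs up when let go. Up, its rubber shoe clamps the carriage to the rail (friction brake, holds about 10 N); pressed 2 mm or more the brake is off and the carriage slides with 1 to 2 N.
- carriage (a joint): How far the carriage has slid along the rail from its start (m), positive towards the stop and camera; 0 at the start.
- carriage_front (a point): Middle of the carriage's flat front face (which meets the stop), 36.5 mm above the counter; axes as the rail's. The dark metal carriage is 174 mm long and 66 mm wide.
- stop_face (a point): Middle of the flat face of the stop clamp which the carriage must rest against, 36.5 mm above the counter; axes as the rail's. Dark steel block fixed on the rail ahead of the carriage, 24 mm along the rail, 66 wide, top 43 mm high with a white line across and a screw head to 51 mm. They touch when carriage_front and stop_face coincide; 80 to 205 mm apart at the start.
- cast_seat (a point): Middle of the rubber-faced cast table on the front part of the carriage (moves with it), 46 mm above the counter, 74 mm ahead of the plate's middle; axes as the rail's.
- cast: White plaster study cast of a dental arch, loose on the cast table: 60 mm long, 62 mm wide, 33 mm high, 0.13 kg. Origin: middle of its underside, z up, x axis to its front teeth, roughly towards the camera. Starts within 3 mm of cast_seat in each direction.
- impression_tray: Yellow plastic impression tray, U-shaped, about 105 mm long with its handle, 76 mm wide, 17 mm high, loose; bystander. Origin under its arch, x axis along the handle.
- tucker: Thin steel ligature tucker, 160 mm long, 7 mm thick, lying loose; bystander. Origin under its middle, x axis along it.
- shade_case: Frosted plastic shade guide case, 155 x 58 x 24 mm, loose; bystander. Origin under its middle, x axis along it.
- pen_cup: White ceramic cup with pens, 80 mm across, cup 95 mm and pens up to about 155 mm high, loose; bystander. Origin: middle of its underside.
Not all that is in view belongs to the job. There is more than one size of the cast; the one meant has the size given above.

How it is judged:
On the way, in this order (a step that is already met when the one before it is completed fails the run):
1. the thumb plate is pressed down at least 2.5 mm by the fingers while the carriage is still within 10 mm of its start (value of joint press above 0.0025 m and contact force between the fingers and anything else above 1 N and value of joint carriage between -0.01 and 0.01 m), for 0.1 s.
2. the carriage reaches the stop (x of carriage_front in the frame of stop_face above -0.0025 m), for 0.1 s.
At the end, for the whole second after the job is handed in: The carriage rests against the stop clamp (gap under 2.5 mm), the thumb plate is up again (pressed less than 1 mm) so the brake holds, and the cast sits upright on the cast table, at rest, within 8 mm of its middle along and across the rail and turned less than 0.25 rad (x of carriage_front in the frame of stop_face above -0.0025 m and value of joint press below 0.001 m and velocity of joint carriage between -0.003 and 0.003 m/s and x of cast in the frame of cast_seat between -0.008 and 0.008 m and y of cast in the frame of cast_seat between -0.008 and 0.008 m and z of cast in the frame of cast_seat below 0.003 m and angle between cast's own z axis and vertical below 0.06 rad and angle between the x axis of cast and the x axis of cast_seat, either way round below 0.25 rad and linear speed of cast below 0.01 m/s); the robot touches nothing.
It fails at once if the carriage, more than 4 mm from its start and not yet at the stop, is skidded (faster than 12 mm/s) with its thumb plate up and the brake on (value of joint press below 0.0002 m and x of carriage_front in the frame of stop_face below -0.0025 m and (value of joint carriage above 0.004 m or value of joint carriage below -0.004 m) and (velocity of joint carriage above 0.012 m/s or velocity of joint carriage below -0.012 m/s)).
It fails at once if the robot touches the cast (contact force between any of the fingers, the arm and cast above 1 N).
It fails at once if the cast is lifted off its table or tipped (z of cast in the frame of cast_seat above 0.006 m or angle between cast's own z axis and vertical above 0.15 rad).
It fails at once if the impression tray, tucker, shade guide case or pen cup is lifted or moved by more than 15 mm (distance of any of impression_tray, tucker, shade_case, pen_cup from where it was at the start of the episode above 0.015 m).
It also fails if it takes over 35 s, if anything falls off the work surface, if the arm or the gripper's body presses on something with over 40 N, if the wrist force passes 120 N, or if a joint passes its speed limit or range.

## Robot

A 6-joint arm with a two-finger parallel gripper is mounted at the origin on the work surface. World frame = base frame: x ahead of the robot, y to its left, z up, the work surface at z = 0. Lengths are in m, angles in rad, forces in N, time in s.
With the tool pointing down it reaches from about 0.4 to 0.825 m from the base axis. Payload 7 kg.
Tool frame: the origin (TCP) lies at the very end of the fingers, on their centre line; the grasp point (between the pads) lies 19 mm behind it; y points along the fingers, z is the direction in which the jaws open and shut, and the axes are right-handed (so a half turn about y gives the same grasp; the last joint's range is limited). The gripper opens to 88 mm and grips with 3 to 60 N. Pads are 19 mm wide; open, the fingers measure 130 mm over their backs; the gripper's body (78 mm by 193 mm) begins 47 mm behind the grasp point.
Start: joints at [-0.985, 0.359, 0.012, 0, -1.224, -0.288], TCP at [0.198, -0.645, 0.227] pointing down, gripper open.
Joint ranges: [-3.07, 3.07], [-1.43, 2.12], [-1.02, 1.25], [-3.03, 1.67], [-3.05, -0], [-3.03, 3.03]. Speed limits (rad/s): [2.39, 2.39, 3.01, 3.14, 3.14, 3.14].

## Interface

Orientations are given as [roll, pitch, yaw] about the fixed x, y, z axes, in that order (R = Rz(yaw) Ry(pitch) Rx(roll)).
In Python, from station import get_state, grab_frame, job_done, regions_of gives the robot as it stands.
- The arm moves only by the tool drive_tool, never from a script. Its argument "rows" is a list of rows, each a list of 3 entries, a list of its own where there are three numbers: the shift along the world's x, y, z as a fraction of full scale, then the turn about the world's z as a fraction of full scale, then the opening, from 0 (shut) to 1 (fully open). A call has 1 to 12 rows; each row is the pose to reach, as a shift and turn from the pose commanded when the call began; what a row does not reach only later rows make up. Full scale, the value 1, is 30 cm for a shift and 90 degrees for a turn. A row lasts 1/10 s, in which the tool goes at most 50 mm and 8.59 degrees, less where a joint would pass 70% of its speed; a pose out of reach is approached as far as the arm can. A call with a number of a shift or a turn outside -1 to 1 is refused whole. A call with a gripper value outside its range is refused whole. The fingers move at their own pace and stop on an object; "newtons" is the grip in N (left out, the last holds). Time passes only in rows, so rows that repeat a pose let the fingers close. It gives the time, the measured TCP pose, the force and the opening at its end, in the units of the state.
- get_state(): the state, without advancing time (a new reading comes with each control period).
- grab_frame(name): name is "side" or "top" or "wrist"; returns a dict with "img" (400x640x3 uint8, blue, green, red), "fx", "fy", "cx", "cy" (pixels), "T" (4x4, takes a point from camera to world coordinates); the wrist camera has in their place "hand_eye" (4x4, takes a point from camera to tool coordinates, whose origin is the TCP and whose axes are the tool frame's). Camera axes: x right, y down, z forward; pixel columns grow to the right and rows downward; lengths in m; the calibration is good to about 2 mm. A picture is of the moment at which its call begins: read the wrist's pose just before it. There is no depth.
- job_done(): hands the job in, once; it reports no verdict.
Trained networks look in a picture, given as the dict that the camera call returned (one of the last four; its "shot" number tells which), for a name from the list of things; names that differ only in an ending like _2 or _b are one class to them, and where a whole thing is asked for, a point or a joint stands for the part that bears it (a point fixed in the world has none). Each returns a list of dicts, best first, with "confidence" (0 to 1); they miss things now and then, are a little off and sometimes report something else, mostly with a low value. They report only what shows in the picture. A call takes as long as a camera call. They do not tell look-alikes from the thing itself.
- regions_of(picture, thing): "pixels" (400x640 bool, what is visible of it) and "box" ([left, top, right, bottom] in pixels, round what is visible of it).
The state is a dict: "t": time; "q": joint angles; "qd": joint speeds; "joint_efforts": joint torques, N m; "eef_pos": TCP position; "ee_rot": TCP orientation; "force": force on the tool from outside, world axes, zero at the start; "moment": the same for the moment, N m; "width": finger opening in m.
Only numpy, scipy, OpenCV 4.12 (cv2) and the standard library are available. Lean on these libraries where they do the work, as an engineer would, in place of code of your own. Each camera call takes 0.05 s, during which the arm holds its last target. There are 200 camera calls.

## Working session

There is one attempt and no reset: what is moved stays moved. The work goes in short steps, Python scripts to look and compute and a tool call to move; the robot and the scene stay as the last step left them, time stands still between calls to the robot, and variables do not carry over. Pictures are saved under pics/ and viewed, about 8 in all and at most 12, crops included, and the job is handed in when it is done.

Besides the shell and the picture viewer there is one more tool, called after ">>>" by a JSON object that holds its "op" and its "data", one argument or row to a line. drive_tool: Moves the arm, as the interface text tells. Its arguments: {"type":"object","properties":{"rows":{"type":"array"},"newtons":{"type":"number"}},"required":["rows"]}

```bash
mkdir -p pics; ls; python3 - <<'E'
from station import *
import cv2,numpy as np
s=get_state();print(s)
for n in("top","side"):
    f=grab_frame(n);cv2.imwrite(f"pics/{n}0.png",f["img"]);print(n,f["fx"],f["fy"],f["cx"],f["cy"],np.array(f["T"]).round(4).tolist())
    for t in("rail","press_top","press","carriage","stop_face","cast","impression_tray","tucker","shade_case","pen_cup"):
        try: print(t,[(round(r["confidence"],2),r["box"]) for r in regions_of(f,t)[:3]])
        except Exception as e: print(t,e)
E
```

```text
pics
{'t': 0.0, 'q': array([-9.84894609e-01,  3.59365624e-01,  1.10775895e-02, -3.60416894e-04,
       -1.22409738e+00, -2.88124890e-01]), 'qd': array([ 0.00159295, -0.00074968, -0.0013713 ,  0.00109342, -0.00133671,
       -0.00048571]), 'joint_efforts': array([ 2.99754516e-03, -5.82716417e+01,  2.93052417e+01,  6.99702457e+00,
        6.89351640e-03, -1.69596965e-04]), 'eef_pos': array([ 0.19789601, -0.64483394,  0.22564274]), 'ee_rot': array([-1.56917646e+00,  1.26740974e-04,  2.97654193e-01]), 'force': array([-0.08305374, -0.00340126, -0.20092912]), 'moment': array([-0.00806888,  0.01583225, -0.06450142]), 'width': 0.08755480996823758}
top 518.8874602779978 518.8874602779978 320.69973785812795 202.64422756090482 [[0.0175, -0.9858, 0.1669, 0.3962], [-0.9998, -0.0172, 0.0032, -0.0342], [-0.0003, -0.167, -0.986, 0.9833], [0.0, 0.0, 0.0, 1.0]]
rail [(0.65, [202.8, 186.2, 559.5, 268.9])]
press_top [(0.97, [266.8, 194.1, 298.0, 223.3])]
press [(0.59, [265.6, 194.6, 301.6, 222.1])]
carriage [(0.68, [247.4, 189.5, 346.8, 235.0])]
stop_face [(0.75, [410.5, 204.6, 427.1, 242.6]), (0.39, [2
[... 595 characters left out ...]
017, 0.5999], [0.0, 0.0, 0.0, 1.0]]
rail [(0.64, [304.0, 81.1, 368.3, 295.9])]
press_top [(0.73, [315.5, 207.6, 339.9, 234.2])]
press [(0.97, [317.1, 208.3, 341.4, 229.0]), (0.64, [301.3, 82.1, 365.6, 296.2])]
carriage [(0.84, [308.1, 184.7, 348.8, 254.0])]
stop_face [(0.83, [324.8, 145.6, 355.7, 158.8])]
cast [(0.92, [410.7, 234.8, 455.5, 281.3]), (0.66, [316.8, 179.4, 347.2, 209.5]), (0.58, [377.1, 145.3, 412.3, 177.2])]
impression_tray [(0.77, [261.8, 132.9, 303.3, 157.2])]
tucker [(0.69, [306.9, 187.5, 350.6, 254.6]), (0.56, [377.7, 213.3, 385.5, 251.2])]
shade_case [(0.58, [257.3, 161.4, 294.2, 215.4]), (0.32, [318.0, 208.6, 343.2, 233.8])]
pen_cup [(0.84, [228.1, 198.7, 273.2, 276.7])]
```

```bash
cat > h.py <<'E'
from station import *
import cv2,numpy as np
def world(f,uv,z):
    T=np.array(f["T"]);d=T[:3,:3]@np.array([(uv[0]-f["cx"])/f["fx"],(uv[1]-f["cy"])/f["fy"],1.])
    return T[:3,3]+d*(z-T[2,3])/d[2]
def cen(f,t,box=None):
    r=regions_of(f,t)[0];m=r["pixels"];v,u=np.nonzero(m)
    return (u.mean(),v.mean()),cv2.minAreaRect(np.c_[u,v].astype(np.float32))
E
python3 - <<'E'
from h import *
for n in("top","side"):
    f=grab_frame(n)
    for t,z in(("press_top",.05),("stop_face",.043),("carriage",.044),("rail",.03)):
        c,r=cen(f,t);b=cv2.boxPoints(r)
        print(n,t,np.round(c,1),world(f,c,z).round(4),"corners",[world(f,p,z)[:2].round(3).tolist() for p in b])
f=grab_frame("top");cv2.imwrite("pics/top_c.png",cv2.resize(f["img"][80:360,190:570],None,fx=2.1,fy=2.1,interpolation=cv2.INTER_CUBIC))
E
```

```text
top press_top [445.7 146.2] [ 0.6647 -0.2616  0.05  ] corners [[0.703, -0.204], [0.737, -0.275], [0.647, -0.312], [0.614, -0.242]]
top stop_face [416.5 223.9] [ 0.5191 -0.2066  0.043 ] corners [[0.486, -0.19], [0.555, -0.197], [0.553, -0.223], [0.484, -0.216]]
top carriage [287.7 211.1] [0.5385 0.029  0.044 ] corners [[0.511, 0.102], [0.582, 0.098], [0.566, -0.077], [0.496, -0.07]]
top rail [433.  224.3] [ 0.5205 -0.2396  0.03  ] corners [[0.453, 0.183], [0.584, 0.187], [0.575, -0.48], [0.444, -0.468]]
side press_top [328.6 220.1] [0.5418 0.0371 0.05  ] corners [[0.566, 0.064], [0.561, -0.003], [0.517, 0.006], [0.525, 0.072]]
side stop_face [340.3 151.5] [ 0.5205 -0.2019  0.043 ] corners [[0.552, -0.185], [0.552, -0.232], [0.487, -0.227], [0.49, -0.179]]
side carriage [329.3 226.8] [0.54   0.0499 0.044 ] corners [[0.58, 0.108], [0.576, -0.079], [0.497, -0.069], [0.513, 0.114]]
side rail [336.1 178.4] [ 0.5291 -0.1139  0.03  ] corners [[0.587, 0.195], [0.562, -0.641], [0.421, -0.606], [0.513, 0.203]]
```

View pics/top_c.png

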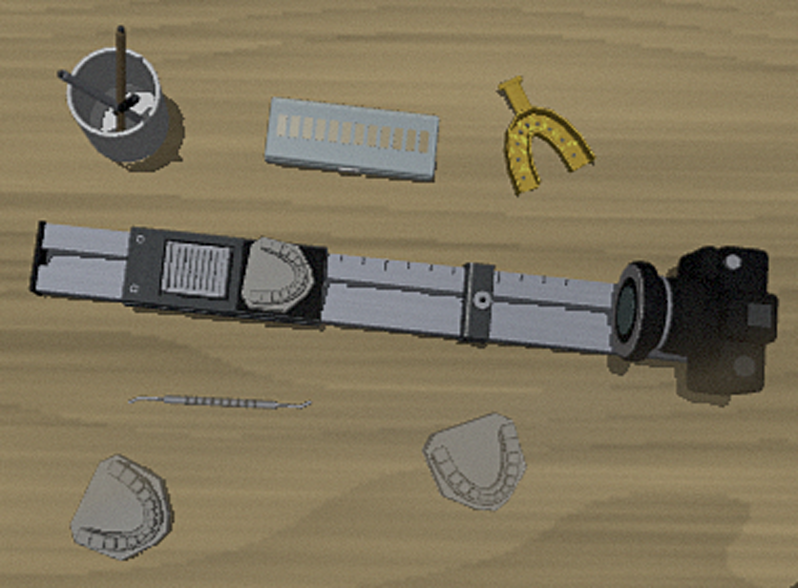

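The top picture shows three casts: on the carriage at px (320,211), and two loose ones at (248,321) and (416,300). The one meant sits on the carriage's table. The plate is the ridged square at (283,208). The stop is the dark block with a screw at (418,223), and it's the only one on the rail.

```bash
python3 - <<'E'
from h import *
f=grab_frame("top")
print("plate",world(f,(282.5,208.6),.05))
for p in((211.4,185.7),(482.9,214.8)):print("rail far edge",world(f,p,.03))
for t in("press","press_top","stop_face","cast","pen_cup"):
  for r in regions_of(f,t)[:3]:
    v,u=np.nonzero(r["pixels"]);print(t,round(r["confidence"],2),world(f,(u.mean(),v.mean()),{"cast":.07,"stop_face":.043,"pen_cup":.05}.get(t,.05)).round(4),[p.round(3).tolist() for p in (world(f,r["box"][:2],0)[:2],world(f,r["box"][2:],0)[:2])])
E
```

```text
plate [0.54199384 0.0381659  0.05      ]
rail far edge [0.58621016 0.17423147 0.03      ]
rail far edge [ 0.53998236 -0.33250507  0.03      ]
press 0.88 [0.5435 0.0375 0.05  ] [[0.575, 0.077], [0.526, 0.01]]
press 0.64 [ 0.5384 -0.0313  0.05  ] [[0.583, 0.005], [0.511, -0.064]]
press_top 0.94 [0.5417 0.0362 0.05  ] [[0.573, 0.074], [0.524, 0.007]]
stop_face 0.56 [ 0.5194 -0.2066  0.043 ] [[0.563, -0.204], [0.489, -0.234]]
stop_face 0.22 [ 0.6649 -0.0977  0.043 ] [[0.716, -0.018], [0.638, -0.189]]
cast 0.91 [ 0.3838 -0.1995  0.07  ] [[0.421, -0.166], [0.341, -0.254]]
cast 0.74 [ 0.6571 -0.0962  0.07  ] [[0.715, -0.016], [0.642, -0.189]]
cast 0.72 [ 0.536  -0.0315  0.07  ] [[0.581, 0.005], [0.508, -0.067]]
pen_cup 0.82 [0.6935 0.1119 0.05  ] [[0.779, 0.181], [0.649, 0.071]]
```

>>> {"op": "drive_tool", "data": {
  "rows": [
    [[0.3,0.4,0.0],0.2,0],
    [[0.6,0.8,0.0],0.5,0],
    [[0.9,1,0.0],0.75,0],
    [[0.9,1,0.0],0.75,0],
    [[0.9,1,0.0],0.75,0],
    [[0.9,1,0.0],0.75,0],
    [[0.9,1,0.0],0.75,0],
    [[0.9,1,0.0],0.75,0],
    [[0.9,1,0.0],0.75,0]
  ]
}}

```text
t: 2.85
eef_pos: [0.4714, -0.3419, 0.2267]
ee_rot: [-1.572, -0.0, 1.485]
force: [-0.0, -0.4, 1.0]
width: 0.0211
```

>>> {"op": "drive_tool", "data": {
  "rows": [
    [[0.06,0.3,0],0,0],
    [[0.12,0.6,0],0,0],
    [[0.18,0.9,0],0,0],
    [[0.2,1,0],0,0],
    [[0.2,1,0],0,0],
    [[0.2,1,0],0,0],
    [[0.2,1,0],0,0],
    [[0.2,1,0],0,0]
  ]
}}

```text
t: 3.65
eef_pos: [0.5282, -0.044, 0.2266]
ee_rot: [-1.571, -0.0, 1.478]
force: [-0.1, -0.7, 1.0]
width: 0.0005
```

>>> {"op": "drive_tool", "data": {
  "rows": [
    [[0.02,0.13,0],0,0],
    [[0.035,0.26,0],0,0],
    [[0.035,0.26,-0.15],0,0],
    [[0.035,0.26,-0.25],0,0],
    [[0.035,0.26,-0.25],0,0],
    [[0.035,0.26,-0.25],0,0],
    [[0.035,0.26,-0.25],0,0]
  ]
}}

```text
t: 4.35
eef_pos: [0.5398, 0.0321, 0.1535]
ee_rot: [-1.573, -0.001, 1.475]
force: [-0.2, 0.6, 0.8]
width: 0.0002
```

```bash
python3 - <<'E'
from h import *
from scipy.spatial.transform import Rotation as R
s=get_state();f=grab_frame("wrist")
A=np.eye(4);A[:3,:3]=R.from_euler("xyz",s["ee_rot"]).as_matrix();A[:3,3]=s["eef_pos"]
f["T"]=A@np.array(f["hand_eye"]);print(s["eef_pos"],s["ee_rot"],s["width"])
img=f["img"].copy()
for t,z in(("press_top",.05),("press",.05),("cast",.07)):
  for r in regions_of(f,t)[:2]:
    v,u=np.nonzero(r["pixels"]);print(t,round(r["confidence"],2),r["box"],world(f,(u.mean(),v.mean()),z).round(4))
# project expected plate centre
Ti=np.linalg.inv(f["T"])
for p in([.542,.0375,.05],s["eef_pos"]):
  c=Ti@np.r_[p,1];u=(int(c[0]/c[2]*f["fx"]+f["cx"]),int(c[1]/c[2]*f["fy"]+f["cy"]));print(u);cv2.circle(img,u,4,(0,0,255),1)
cv2.imwrite("pics/w1.png",img)
E
```

```text
[0.53982095 0.03208652 0.15354591] [-1.57345367e+00 -7.05492245e-04  1.47493649e+00] 0.00023195197697577504
press_top 0.58 [296.1, 177.2, 342.3, 234.0] [0.5415 0.0345 0.05  ]
press_top 0.54 [283.2, 94.8, 352.8, 165.9] [ 0.5361 -0.034   0.05  ]
press 0.81 [297.9, 178.4, 342.1, 231.7] [0.5415 0.0346 0.05  ]
cast 0.9 [456.5, 192.2, 549.7, 258.6] [0.3715 0.0692 0.07  ]
cast 0.71 [282.1, 92.5, 352.7, 164.9] [ 0.5359 -0.0344  0.07  ]
(319, 205)
(321, 244)
```

View pics/w1.png

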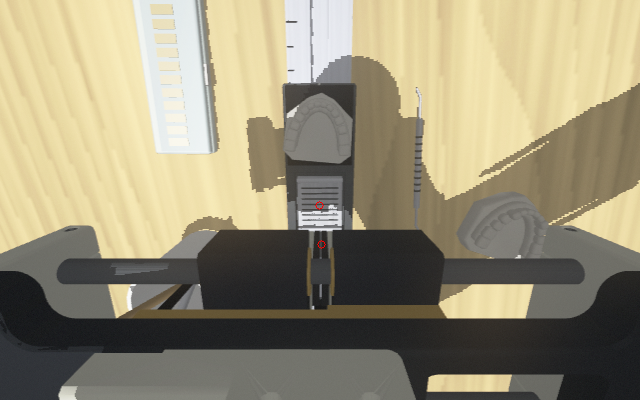

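The wrist view shows the plate at rows 177–232, about column 320, with its centre where I predicted (319,205). The cast is ahead at rows 93–165. So the plate's middle is at about (0.542, 0.037).

>>> {"op": "drive_tool", "data": {
  "rows": [
    [[0.01,0.015,-0.1],0,0],
    [[0.01,0.015,-0.2],0,0],
    [[0.01,0.015,-0.28],0,0],
    [[0.01,0.015,-0.31],0,0],
    [[0.01,0.015,-0.31],0,0],
    [[0.01,0.015,-0.31],0,0]
  ]
}}

```text
t: 5.15
eef_pos: [0.5424, 0.0375, 0.0597]
ee_rot: [-1.572, -0.0, 1.476]
force: [-0.7, 0.4, 0.7]
width: 0.0004
```

```bash
python3 - <<'E'
from h import *
a=grab_frame("side")["img"][160:270,270:390];b=grab_frame("top")["img"][150:270,220:360]
cv2.imwrite("pics/s2.png",np.hstack([cv2.resize(a,(400,367),interpolation=2),cv2.resize(b,(400,367),interpolation=2)]))
print(get_state()["eef_pos"],get_state()["force"])
E
```

```text
[0.54256132 0.03758847 0.06003637] [-0.07052414 -0.06684512  0.52357368]
```

View pics/s2.png

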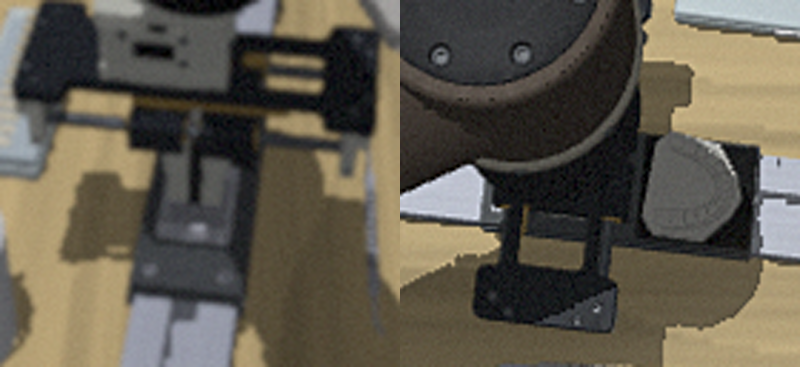

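The fingers are above the plate, inside the ridges, and the gripper body is clear of the cast. Next I press down slowly.

>>> {"op": "drive_tool", "data": {
  "rows": [
    [[0,0,-0.015],0,0],
    [[0,0,-0.03],0,0],
    [[0,0,-0.04],0,0],
    [[0,0,-0.045],0,0],
    [[0,0,-0.05],0,0],
    [[0,0,-0.05],0,0],
    [[0,0,-0.05],0,0]
  ]
}}

```text
t: 5.95
eef_pos: [0.5422, 0.0374, 0.0452]
ee_rot: [-1.572, -0.0, 1.477]
force: [-4.5, 0.8, 17.5]
width: 0.0003
```

>>> {"op": "drive_tool", "data": {
  "rows": [
    [[-0.0002,-0.002,0],0,0],
    [[-0.0005,-0.005,0],0,0],
    [[-0.0009,-0.01,0],0,0],
    [[-0.0015,-0.017,0],0,0],
    [[-0.0023,-0.025,0],0,0],
    [[-0.003,-0.033,0],0,0],
    [[-0.0039,-0.043,0],0,0],
    [[-0.0048,-0.053,0],0,0],
    [[-0.0056,-0.062,0],0,0],
    [[-0.0063,-0.069,0],0,0],
    [[-0.0067,-0.074,0],0,0],
    [[-0.007,-0.077,0],0,0]
  ]
}}

```text
t: 7.15
eef_pos: [0.5401, 0.0142, 0.0452]
ee_rot: [-1.572, -0.0, 1.477]
force: [-4.8, 1.5, 17.1]
width: 0.0006
```

```bash
python3 - <<'E'
from h import *
a=grab_frame("side")["img"][130:270,270:390];b=grab_frame("top")["img"][150:270,220:440]
cv2.imwrite("pics/s3.png",np.hstack([cv2.resize(a,(315,367),interpolation=2),cv2.resize(b,(480,262),interpolation=2) if 0 else cv2.copyMakeBorder(cv2.resize(b,(480,262),interpolation=2),0,105,0,0,0)]))
s=get_state();print(s["eef_pos"],s["force"])
E
```

```text
[0.54003255 0.01407857 0.04515885] [-4.81844608  0.56085329 17.00933477]
```

View pics/s3.png

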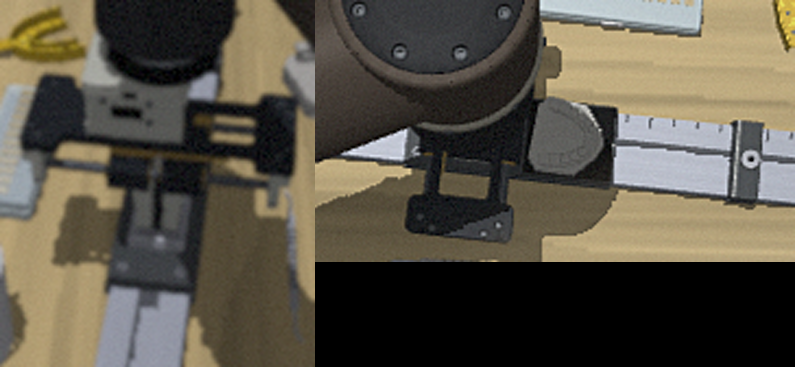

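The carriage is following the finger with a push of about 1.5 N and the cast is steady. The gap is about 95 mm, so I'll go on.

>>> {"op": "drive_tool", "data": {
  "rows": [
    [[-0.0003,-0.003,0],0,0],
    [[-0.0007,-0.008,0],0,0],
    [[-0.0015,-0.016,0],0,0],
    [[-0.0024,-0.026,0],0,0],
    [[-0.0035,-0.038,0],0,0],
    [[-0.0046,-0.05,0],0,0],
    [[-0.0056,-0.062,0],0,0],
    [[-0.0067,-0.074,0],0,0],
    [[-0.0078,-0.086,0],0,0],
    [[-0.0089,-0.098,0],0,0],
    [[-0.01,-0.11,0],0,0],
    [[-0.0111,-0.122,0],0,0]
  ]
}}

```text
t: 8.45
eef_pos: [0.5367, -0.0225, 0.0452]
ee_rot: [-1.572, -0.0, 1.477]
force: [-4.9, 1.7, 16.4]
width: 0.0005
```

>>> {"op": "drive_tool", "data": {
  "rows": [
    [[-0.0011,-0.012,0],0,0],
    [[-0.0022,-0.024,0],0,0],
    [[-0.0033,-0.036,0],0,0],
    [[-0.0044,-0.048,0],0,0],
    [[-0.0055,-0.06,0],0,0],
    [[-0.0066,-0.072,0],0,0],
    [[-0.0076,-0.083,0],0,0],
    [[-0.0085,-0.093,0],0,0],
    [[-0.0093,-0.102,0],0,0],
    [[-0.01,-0.11,0],0,0],
    [[-0.0105,-0.115,0],0,0],
    [[-0.0108,-0.118,0],0,0]
  ]
}}

```text
t: 9.65
eef_pos: [0.5335, -0.058, 0.0451]
ee_rot: [-1.572, 0.0, 1.477]
force: [-5.4, 0.7, 16.7]
width: 0.0006
```

```bash
python3 - <<'E'
from h import *
a=grab_frame("side")["img"][110:240,270:390];b=grab_frame("top")["img"][170:270,300:440]
cv2.imwrite("pics/s4.png",np.hstack([cv2.resize(a,(369,400),interpolation=2),cv2.copyMakeBorder(cv2.resize(b,(420,300),interpolation=2),0,100,0,0,0)]))
s=get_state();print(s["eef_pos"],s["force"])
E
```

```text
[ 0.53346987 -0.05810944  0.04513599] [-5.48188947  0.54762391 17.29870602]
```

View pics/s4.png

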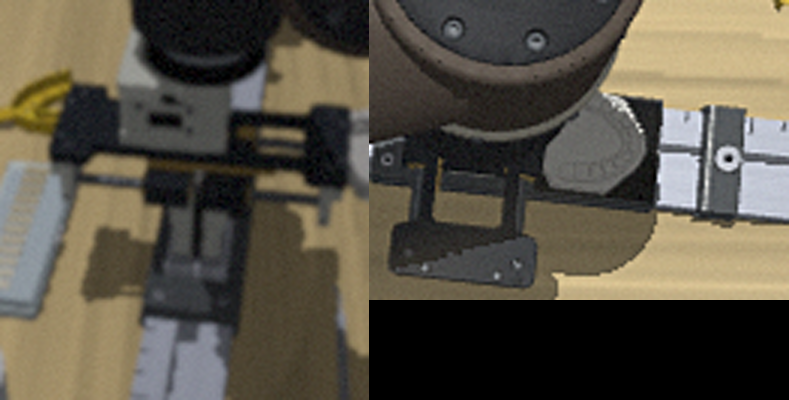

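The gap is now about 44/3 ≈ 15 px, or 23–27 mm. I'll push 18 mm further, then creep until the contact force shows.

>>> {"op": "drive_tool", "data": {
  "rows": [
    [[-0.0003,-0.003,0],0,0],
    [[-0.0007,-0.008,0],0,0],
    [[-0.0013,-0.014,0],0,0],
    [[-0.0018,-0.02,0],0,0],
    [[-0.0024,-0.026,0],0,0],
    [[-0.003,-0.033,0],0,0],
    [[-0.0036,-0.04,0],0,0],
    [[-0.0042,-0.046,0],0,0],
    [[-0.0047,-0.052,0],0,0],
    [[-0.0051,-0.056,0],0,0],
    [[-0.0054,-0.06,0],0,0],
    [[-0.0057,-0.063,0],0,0]
  ]
}}

```text
t: 10.95
eef_pos: [0.5318, -0.0769, 0.0452]
ee_rot: [-1.572, 0.0, 1.477]
force: [-4.5, 1.5, 17.6]
width: 0.0005
```

>>> {"op": "drive_tool", "data": {
  "rows": [
    [[-0.0003,-0.003,0],0,0],
    [[-0.0005,-0.006,0],0,0],
    [[-0.0008,-0.009,0],0,0],
    [[-0.0011,-0.012,0],0,0],
    [[-0.0014,-0.015,0],0,0],
    [[-0.0014,-0.015,0],0,0]
  ]
}}

```text
t: 11.55
eef_pos: [0.5314, -0.0815, 0.0452]
ee_rot: [-1.572, 0.0, 1.477]
force: [-4.4, 0.7, 16.3]
width: 0.0001
```

>>> {"op": "drive_tool", "data": {
  "rows": [
    [[-0.0002,-0.002,0],0,0],
    [[-0.0004,-0.005,0],0,0],
    [[-0.0007,-0.008,0],0,0],
    [[-0.001,-0.011,0],0,0],
    [[-0.0013,-0.014,0],0,0],
    [[-0.0013,-0.014,0],0,0]
  ]
}}

```text
t: 12.15
eef_pos: [0.5311, -0.0848, 0.0451]
ee_rot: [-1.573, -0.001, 1.476]
force: [-6.4, 6.3, 17.5]
width: 0.0004
```

```bash
python3 - <<'E'
from h import *
b=grab_frame("top")["img"][180:250,330:440]
cv2.imwrite("pics/s5.png",cv2.resize(b,None,fx=5,fy=5,interpolation=2))
s=get_state();print(s["eef_pos"],s["force"])
E
```

```text
[ 0.5311045  -0.08475179  0.04514314] [-6.04920103  6.90205949 17.83309222]
```

View pics/s5.png

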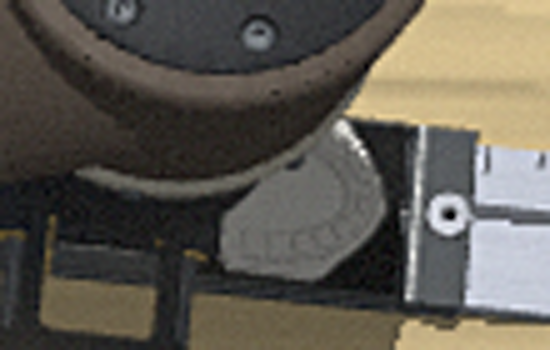

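The carriage is against the stop: the push force rose to about 7 N and the picture shows no gap. I'll hold briefly, then lift straight up.

>>> {"op": "drive_tool", "data": {
  "rows": [
    [[0,0,0],0,0],
    [[0,0,0.005],0,0],
    [[0,0,0.01],0,0],
    [[0,0,0.017],0,0],
    [[0,0,0.027],0,0],
    [[0,0,0.04],0,0],
    [[0,0,0.08],0,0],
    [[0,0,0.15],0,0],
    [[0,0,0.25],0,0],
    [[0,0,0.35],0,0],
    [[0,0,0.35],0,0],
    [[0,0,0.35],0,0]
  ]
}}

```text
t: 13.4
eef_pos: [0.5306, -0.0855, 0.1497]
ee_rot: [-1.573, -0.001, 1.476]
force: [-0.0, 0.0, -1.0]
width: 0.0002
```

>>> {"op": "drive_tool", "data": {
  "rows": [
    [[0,0.1,0.1],0,0],
    [[0,0.25,0.1],0,0],
    [[-0.1,0.4,0.1],0,0],
    [[-0.2,0.55,0.1],0,0],
    [[-0.3,0.7,0.1],0,0],
    [[-0.3,0.7,0.1],0,0],
    [[-0.3,0.7,0.1],0,0],
    [[-0.3,0.7,0.1],0,0]
  ]
}}

```text
t: 14.2
eef_pos: [0.4402, 0.1243, 0.1782]
ee_rot: [-1.57, 0.001, 1.477]
force: [0.5, -0.3, 0.7]
width: 0.0006
```

```bash
python3 - <<'E'
from h import *
f=grab_frame("top");b=f["img"][90:360,200:510]
cv2.imwrite("pics/s6.png",cv2.resize(b,None,fx=2.2,fy=2.2,interpolation=2))
s=get_state();print(s["eef_pos"],s["force"])
for t in("press_top","stop_face","cast","impression_tray","tucker","shade_case","pen_cup"):
  print(t,[(round(r["confidence"],2),r["box"]) for r in regions_of(f,t)[:3]])
E
```

```text
[0.44050844 0.12386932 0.17815929] [ 0.51505919 -0.25008375  0.14348629]
press_top [(0.56, [332.2, 200.6, 365.2, 231.6])]
stop_face [(0.66, [329.1, 201.7, 364.3, 228.2]), (0.61, [411.3, 203.7, 426.8, 243.1])]
cast [(0.93, [369.8, 197.5, 407.4, 236.7]), (0.69, [390.8, 278.1, 441.2, 325.0]), (0.64, [225.8, 297.5, 271.1, 344.4])]
impression_tray [(0.67, [427.9, 115.6, 474.6, 173.5])]
tucker [(0.72, [251.8, 269.8, 335.9, 278.3])]
shade_case [(0.84, [314.0, 125.8, 400.6, 164.5]), (0.17, [220.4, 95.6, 269.8, 158.2])]
pen_cup [(0.64, [215.3, 93.9, 270.9, 157.5])]
```

View pics/s6.png

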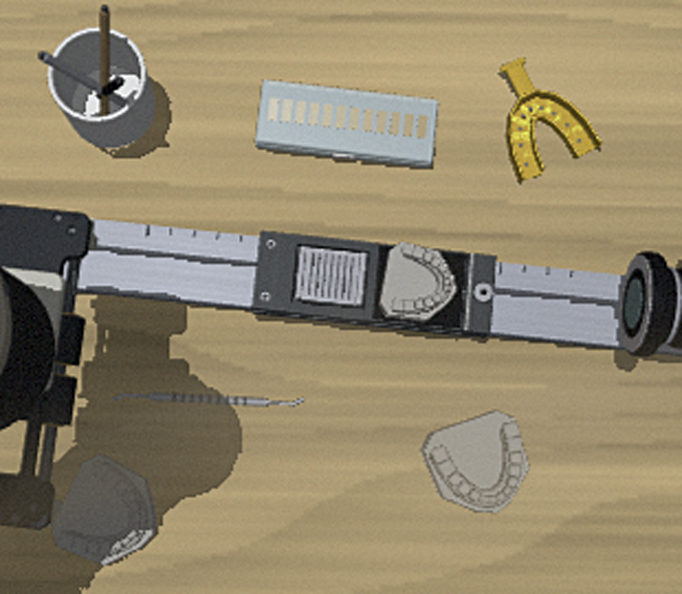

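```bash
python3 - <<'E'
from h import *
f=grab_frame("top");g=grab_frame("side")
cv2.imwrite("pics/s7.png",np.hstack([cv2.resize(f["img"][190:250,360:440],(640,480),interpolation=2)[:, :420],cv2.resize(g["img"][135:205,310:365],(377,480),interpolation=2)]))
pl=[world(f,((r["box"][0]+r["box"][2])/2,(r["box"][1]+r["box"][3])/2),.05) for r in regions_of(f,"press_top")[:1]]
c=[r for r in regions_of(f,"cast") if 360<r["box"][0]<380][0]["box"]
st=world(f,(419,223.5),.043)
d=np.array([-.091,-.996,0])
print(pl,"plate-stop",(st-pl[0])@d,"cast ahead",(world(f,((c[0]+c[2])/2,(c[1]+c[3])/2),.065)-pl[0])@d)
E
```

```text
[array([ 0.53173995, -0.08536627,  0.05      ])] plate-stop 0.12646648813494807 cast ahead 0.07057401586218076
```

View pics/s7.png

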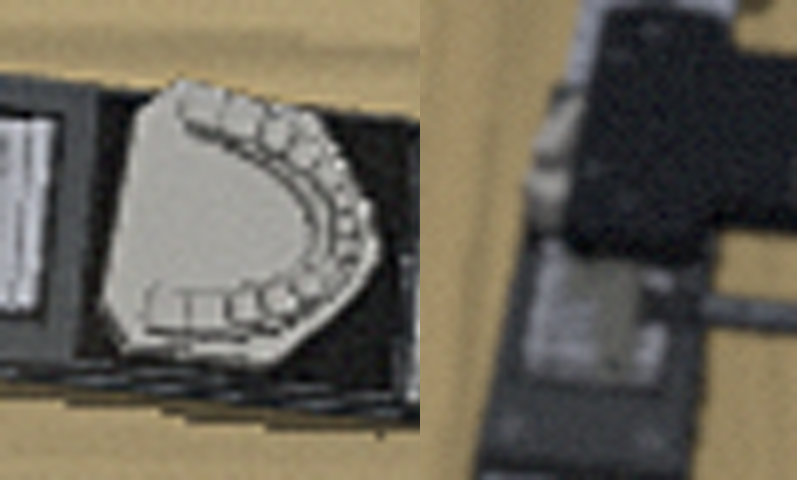

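```bash
python3 -c "
from station import *
print(job_done())"
```

```text
the job is handed in; nothing more can be done
None
```

I handed the job in with the carriage resting against the stop clamp, the brake released to spring back on, and the cast still seated on its table. No verdict was reported.

**What I did:** With closed fingertips I pressed the thumb plate right down, at about 17 N. I kept it pressed and pushed the carriage about 122 mm at 40 mm/s or less, slowing to a creep near the stop. Then I lifted straight up and moved the arm clear.

**Checks:**
- **Stop contact:** the push force rose from about 1.5 N to about 7 N as the carriage met the stop, and the last full view shows no gap. The image measurement put the plate 126.5 mm from the stop's centre, against 124 mm expected. That 2.5 mm difference is right at the allowed gap but about the size of the camera error, so I relied on the contact force.
- **Cast:** it measures about 71 mm ahead of the plate, against a nominal 74 mm, and doesn't look turned.
- **Thumb plate:** I didn't measure its height after release. I take it to be up because the fingers are well clear of it.
- **Tray, tucker, case and pen cup:** they are where they started, judging from the top view. The tucker's detected outline came out longer than at the start, but it looks unmoved in the picture.

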